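# Change over the locking vise from finished blocks to a round bar

### The arm

A 7-joint arm with a two-finger parallel gripper is mounted at the origin on a cart in front of the work surface, level with it; the furniture and walls round the work are solid. World frame = base frame: x ahead of the robot, y to its left, z up, the work surface at z = 0. Lengths are in m, angles in rad, forces in N, time in s.
With the tool pointing down it reaches from about 0.35 to 0.9 m from the base axis. Payload 19.9 kg.
Tool frame: the origin (TCP) lies on the centre line of the jaws, within the pads' length; the fingertips stand 19 mm ahead of it and the grasp point (between the pads) is the TCP (tip_extent is the distance from the TCP to the fingertips, in m); z points along the fingers, y is the line along which they close (so a half turn about z gives the same grasp; the last joint's range is limited). The gripper opens to 85 mm and grips with 20 to 120 N. Pads are 22 mm wide; open, the fingers measure 114 mm over their backs; the gripper's body (76 mm by 85 mm) begins 54 mm behind the grasp point. The pads swing forward as they close: fully open they stand 13 mm farther back than shut.
Start: joints at [1.071, 0.417, -0.01, 1.614, 0.005, 1.111, -0.053], TCP at [0.276, -0.561, 0.25] pointing down, gripper open.
Joint ranges: [-2.81, 2.81], [-0.39, 2.02], [-1.27, 1.25], [0.06, 2.57], [-1.19, 4.33], [0.19, 2], [-2.82, 2.82]. Speed limits (rad/s): [1.89, 1.89, 2.39, 2.39, 3.01, 3.01, 3.01].

### API

Orientations are given as a rotation vector (axis times angle).
In Python, from rig import * gives the robot as it stands. The module is installed in compiled form; this text tells all that it offers.
- The arm moves only by the shell command python3 -m inch 'ROWS' [FORCE]. ROWS is JSON, a list that holds one entry, the list of rows, each a list of 5 numbers: the shift along the tool's x, y, z normalised to -1 to 1, where 1 is 0.08 m, then the turn about the tool's z normalised to -1 to 1, where 1 is 90 degrees, then the closure, from -1 (fully open) to 1 (shut). In form: [[[dx, dy, dz, twist, claw], ...]]. A call has 1 to 20 rows; each row shifts and turns the commanded pose from where the row before left it, along the tool's axes as they then stand; what a row does not reach is not made up. A row lasts 1/8 s, in which the tool goes at most 62.5 mm and 10.7 degrees, less where a joint would pass 70% of its speed; a pose out of reach is approached as far as the arm can. A call with a number of a shift or a turn outside -1 to 1 is refused whole. A call with a gripper value outside its range is refused whole. The fingers move at their own pace and stop on an object; FORCE is the grip in N (left out, the last holds). Time passes only in rows, so rows that do not move let the fingers close. It gives the time, the measured TCP pose, the force, the opening and the grip force at its end, in the units of the state.
- sense(): the state, without advancing time (a new reading comes with each control period).
- get_image(name): name is "scene" or "top"; returns the picture (420x560x3 uint8, red, green, blue); there is no depth.
- camera_params(name): a dict with "fx", "fy", "cx", "cy" (pixels), "dist_coeffs" ([k1, k2, p1, p2, k3] as OpenCV has them; the pictures are not rectified), "T" (4x4, takes a point from camera to world coordinates). Camera axes: x right, y down, z forward; pixel columns grow to the right and rows downward; lengths in m; the calibration is good to about 2 mm. A picture is of the moment at which its call begins. camera_params takes no time and is no camera call.
- sign_off(): hands the job in; it is judged then, once.
Trained networks look in the newest picture that a camera, given by its name, has taken for a name from the list of things; names that differ only in an ending like _2 or _b are one class to them, and where a whole thing is asked for, a point or a joint stands for the part that bears it (a point fixed in the world has none). Each returns a list of dicts, best first, with "confidence" (0 to 1); they miss things now and then, are a little off and sometimes report something else, mostly with a low value. They report only what shows in the picture. A call takes as long as a camera call. They do not tell look-alikes from the thing itself.
- look_for(camera, label): "at" ([x, y, z] in m, in the coordinates of the camera as it stood for that picture, good to about 4 mm: the middle of the surface that is visible of it).
- tip_of(camera, label): "at" ([x, y, z] in m, in the coordinates of the camera as it stood for that picture, good to about 4 mm: a listed point, or the origin of a listed thing).
The state is a dict: "time": time; "q": joint angles; "qd": joint speeds; "effort": joint torques, N m; "tcp_pos": TCP position; "eef_rot": TCP orientation; "force": force on the tool from outside, world axes, zero at the start; "torque": the same for the moment, N m; "finger_gap": finger opening in m; "grip_force": force on a finger pad.
Only numpy, scipy, OpenCV 4.12 (cv2) and the standard library are available. Lean on these libraries where they do the work, as an engineer would, in place of code of your own. Each camera call takes 0.05 s, during which the arm holds its last target. There are 200 camera calls.

### The job

The milled blocks in the vise are finished: pull the red lock rod from fully in to its middle click, which alone frees the sliding jaw (fully in and fully out both lock it), slide the jaw well open and set all the blocks down on the floor of the blue tray, wherever the tray is by then. Then lay the round brass bar from its wooden cradle lengthwise between the jaws, about in the middle of the vise, slide the jaw fully closed on it and push the lock rod fully home. Leave the tin, bolt and pen behind the vise where they are.

Things in the scene. Friction and masses are not known exactly. Their poses are not given: they have to be found in the camera images.
- vise: green bench vise, fixed. Origin on the bench under the work space. Steel bed, top at z 16 mm, x -130 to +70, y -120 to +120 mm. Fixed jaw at its +x side: face at x +24, back at x +58, top at z 40.5 mm. The sliding jaw is at its -x side. Lock housing at the -y end: x +-35, y -122 to -168 mm, top at z 62 mm; the red lock rod leaves it towards -y
- lock_rod (a joint): push-pull lock rod, m, grows as it is pulled out along the vise's -y. Three spring clicks: 0 fully in (jaw locked), 0.025 middle (jaw free), 0.050 fully out (jaw locked). Let go within 8 mm of a click it snaps into it; 5 to 10 N moves it on to the next. It goes fully in only with the jaw closed to within 3 mm; the jaw is free within 10 mm of the middle
- rod_knob (a point): centre of the red knob's waist on the rod axis, 40 mm above the bench, at vise x 0, y -196 mm minus the rod's joint value. The waist is 22 mm thick and 24 mm long between two end flanges of 34 mm diameter, 6 mm thick; open space on every side and above for a pinch from above across the rod
- vise_jaw (a joint): sliding jaw, m: 0 closed, 0.065 fully open, grows towards the vise's -x; stays where left, slides at 3 to 6 N, only with the rod at its middle click. 224 mm long, 40 mm deep, top at z 39 mm; a lip (z 31 to 39 mm) reaches 5 mm past its face. Closed: face at vise x -24, lip edge at x -19 mm, so 48 mm between faces, 43 mm from lip to fixed jaw
- jaw_handle (a point): black round handle standing on the sliding jaw, 24 mm diameter, moves with the jaw, at vise x -52 mm minus the jaw's joint value, y 0. This point is on its axis 80 mm above the bench, 12 mm below its top
- block_1: one of two to four finished aluminium blocks (absent ones give None), 0.15 to 0.3 kg. Origin: centre of its underside, z up. Foot 46 (x) x 48 (y) x 14 (z) mm, above it a boss 24 (x) x 48 (y) mm up to z 55 mm, centred on the foot. It starts standing on the vise bed with its x across the jaws, its foot under the sliding jaw's lip; grip the boss across its 24 mm above the jaws
- block_2: one of two to four finished aluminium blocks (absent ones give None), 0.15 to 0.3 kg. Origin: centre of its underside, z up. Foot 46 (x) x 48 (y) x 14 (z) mm, above it a boss 24 (x) x 48 (y) mm up to z 55 mm, centred on the foot. It starts standing on the vise bed with its x across the jaws, its foot under the sliding jaw's lip; grip the boss across its 24 mm above the jaws
- block_3: one of two to four finished aluminium blocks (absent ones give None), 0.15 to 0.3 kg. Origin: centre of its underside, z up. Foot 46 (x) x 48 (y) x 14 (z) mm, above it a boss 24 (x) x 48 (y) mm up to z 55 mm, centred on the foot. It starts standing on the vise bed with its x across the jaws, its foot under the sliding jaw's lip; grip the boss across its 24 mm above the jaws
- block_4: one of two to four finished aluminium blocks (absent ones give None), 0.15 to 0.3 kg. Origin: centre of its underside, z up. Foot 46 (x) x 48 (y) x 14 (z) mm, above it a boss 24 (x) x 48 (y) mm up to z 55 mm, centred on the foot. It starts standing on the vise bed with its x across the jaws, its foot under the sliding jaw's lip; grip the boss across its 24 mm above the jaws
- bar: round brass bar, 42 mm diameter, 170 mm long, 0.3 to 0.65 kg. Origin at its centre, y along its axis. It starts lying in the cradle with its axis 50 mm above the bench
- cradle: wooden V cradle, fixed to the bench, origin at the centre of its underside, 90 (x) x 150 (y) mm. Two V supports, 22 mm wide in y, at y -52 and +52 mm, tops at 58 mm; the bar lies along its y and is free to be gripped in the 80 mm between the supports (base top at 10 mm there)
- tray: blue open tray, loose, 0.9 kg, origin at the centre of its underside; outside 190 (x) x 176 (y) x 32 (z) mm, walls and floor 5 mm. It stands to the left or to the right of the vise, the cradle on the other side
- grease_tin: grey tin, 64 mm diameter, 46 mm high, origin at the centre of its underside, behind the vise: leave it
- hex_bolt: bolt lying behind the vise, 138 mm long, 30 mm high, origin at the centre of its underside: leave it
- marker_pen: marker pen lying behind the vise, 139 mm long, 17 mm thick, origin at the centre of its underside: leave it
Mind the look-alikes: they are no part of the job. What is shaped like the block_2 but orange or pink is not meant.

How it is judged:
By the outcome, as a careful person would: the job done as asked, in the order asked, and still so for the second after the job is handed in, with the robot touching nothing.
Of block_1, block_2, block_3, block_4 only 2 to 4 are there at a start; the rules pass over those that are not, and their reading is None.
At some moment in a run one of tray may be knocked a few centimetres aside while the robot is not near it.
Once in a run the grip may slacken for a moment while it holds something.
It also fails if it takes over 210 s, if anything falls off the work surface, if the arm or the gripper's body presses on something with over 40 N, if the wrist force passes 120 N, or if a joint passes its speed limit or range.

## Working session

There is one attempt and no reset: what is moved stays moved. The work goes in short steps, Python scripts to look and compute and a shell command to move; the robot and the scene stay as the last step left them, time stands still between calls to the robot, and variables do not carry over. Pictures are saved under pics/ and viewed, at most 14 in all, crops included, and the job is handed in when it is done.

```bash
mkdir -p pics
cat > h.py <<'E'
from rig import *
import numpy as np, cv2
from scipy.spatial.transform import Rotation as R
def snap(c,f):
    im=get_image(c); cv2.imwrite('pics/'+f,im[:,:,::-1]); return im
def w(c,p):
    T=np.array(camera_params(c)["T"]); return (T[:3,:3]@np.array(p)+T[:3,3])
def find(c,l,fn=tip_of):
    return [(np.round(w(c,d["at"])*1000).astype(int).tolist(),round(d["confidence"],2)) for d in fn(c,l)]
def plane(c,uv,z):
    P=camera_params(c);K=np.array([[P["fx"],0,P["cx"]],[0,P["fy"],P["cy"]],[0,0,1.]])
    n=cv2.undistortPoints(np.array([[uv]],float),K,np.array(P["dist_coeffs"]))[0,0]
    T=np.array(P["T"]);d=T[:3,:3]@np.array([n[0],n[1],1]);o=T[:3,3];return o+d*(z-o[2])/d[2]
E
cat > l1.py <<'E'
from h import *
for c in ("scene","top"):
    snap(c,c+"1.png"); print(c, np.round(np.array(camera_params(c)["T"]),3).tolist())
    for l in ("vise","rod_knob","jaw_handle","block_1","bar","cradle","tray","grease_tin","hex_bolt","marker_pen"):
        print(l,find(c,l))
s=sense(); print(s)
E
python3 l1.py
```

```text
scene [[-0.855, -0.296, 0.426, -0.178], [-0.519, 0.503, -0.691, 1.186], [-0.009, -0.812, -0.584, 1.097], [0.0, 0.0, 0.0, 1.0]]
vise [([550, 81, -2], 0.97), ([550, 108, 15], 0.75)]
rod_knob [([543, -112, 42], 0.4)]
jaw_handle [([500, 84, 82], 0.93), ([701, 265, -2], 0.54)]
block_1 [([549, 111, 17], 0.77), ([438, -104, 1], 0.75), ([552, 51, 18], 0.69), ([607, 386, -6], 0.6), ([699, 50, -4], 0.6)]
bar [([452, 366, 47], 0.93)]
cradle [([455, 358, 1], 0.87)]
tray [([483, -363, -2], 0.57)]
grease_tin [([697, 264, 1], 0.59)]
hex_bolt [([694, -199, -1], 0.67)]
marker_pen [([698, 49, -2], 0.53)]
top [[0.048, -0.976, 0.212, 0.331], [-0.999, -0.047, 0.009, 0.004], [0.001, -0.212, -0.977, 1.217], [0.0, 0.0, 0.0, 1.0]]
vise [([553, 86, 0], 0.68)]
rod_knob [([545, -111, 37], 0.69)]
jaw_handle [([498, 85, 80], 0.66), ([462, 361, -1], 0.42)]
block_1 [([553, 110, 12], 0.86), ([559, 58, 14], 0.81), ([613, 391, -1], 0.69), ([440, -108, 0], 0.57)]
bar [([461, 365, 46], 0.72)]
cradle [([461, 359, 1], 0.81), ([699, -199, -2], 0.67), ([482, -360, -1], 0.53)]
tray [([481, -361, 0], 0.56)]
grease_tin [([701, 265, 0], 0.94)]
hex_bolt [([701, -201, -2], 0.58)]
marker_pen [([698, 45, -3], 0.57)]
{'time': 1.1, 'q': array([ 1.07151083,  0.41736538, -0.0103027 ,  1.61358889,  0.00469967,
        1.11069276, -0.05298193]), 'qd': array([ 2.87670756e-04,  6.58045125e-04,  1.78878489e-04, -1.61945628e-04,
       -2.44713497e-05,  2.37409181e-03,  1.02697988e-04]), 'effort': array([ 3.89846928e-04, -8.64223480e+01,  6.78498857e-01, -4.35209584e+01,
        1.91634701e-02,  1.87788028e-03, -7.86640726e-05]), 'tcp_pos': array([ 0.27622815, -0.56063572,  0.25028637]), 'eef_rot': array([-3.05962697e+00, -7.12856551e-01,  6.56281820e-05]), 'force': array([-0.99137435,  0.3822359 ,  0.26366059]), 'torque': array([-0.00978105, -0.01811139,  0.02716426]), 'grip_force': 0.0, 'finger_gap': 0.0853782947472379}
```

View pics/scene1.png

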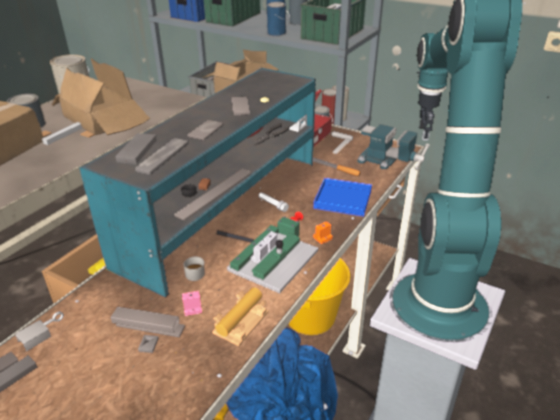

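View pics/top1.png

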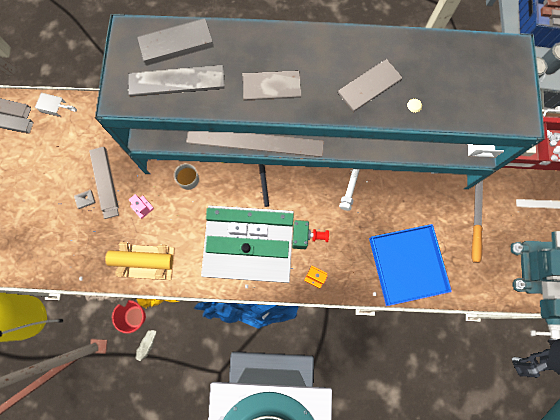

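Two grey aluminium blocks are in the vise (top px ~238,228 and 258,230). The red knob is at (320,236), the tray on the right at (410,265), and the bar in its cradle on the left at (138,260). The orange (316,276) and pink (140,206) blocks are look-alikes. Next I'll refine the yaws by segmentation.

```bash
cat > seg.py <<'E'
from h import *
def rect(im,c,lo,hi,z,roi=None,k=0):
    hsv=cv2.cvtColor(im,cv2.COLOR_RGB2HSV); m=cv2.inRange(hsv,lo,hi)
    if roi:
        mm=np.zeros_like(m);a,b,cc,d=roi;mm[b:d,a:cc]=m[b:d,a:cc];m=mm
    cs,_=cv2.findContours(m,cv2.RETR_EXTERNAL,cv2.CHAIN_APPROX_NONE)
    cs=sorted(cs,key=cv2.contourArea)[::-1]
    pts=np.array([plane(c,p[0],z)[:2] for p in cs[k]],np.float32)*1000
    (cx,cy),(a,b),t=cv2.minAreaRect(pts); return [round(float(v),1) for v in (cx,cy,a,b,t)]
if __name__=="__main__":
    im=cv2.imread('pics/top1.png')[:,:,::-1].copy()
    print('tray',rect(im,'top',(105,150,80),(125,255,255),.032,(355,200,470,320)))
    print('bar',rect(im,'top',(18,120,150),(30,255,255),.055,(90,230,190,290)))
    for k in (0,1,2): print('green',rect(im,'top',(50,60,30),(85,255,255),.040,(195,195,320,265),k))
    print('knob',rect(im,'top',(0,170,120),(6,255,255),.040,(300,220,345,250)))
    c=im[195:290,190:345,::-1]; cv2.imwrite('pics/crop1.png',cv2.resize(c,None,fx=5,fy=5,interpolation=cv2.INTER_CUBIC))
E
python3 seg.py
```

```text
tray [484.3, -357.4, 188.6, 181.6, 14.3]
bar [458.0, 370.8, 174.4, 42.0, 89.7]
green [509.1, 83.4, 221.4, 45.9, 88.9]
green [591.7, 82.3, 236.4, 36.1, 88.9]
green [549.5, -59.2, 41.2, 77.2, 88.7]
knob [548.8, -113.0, 43.3, 32.9, 88.3]
```

View pics/crop1.png

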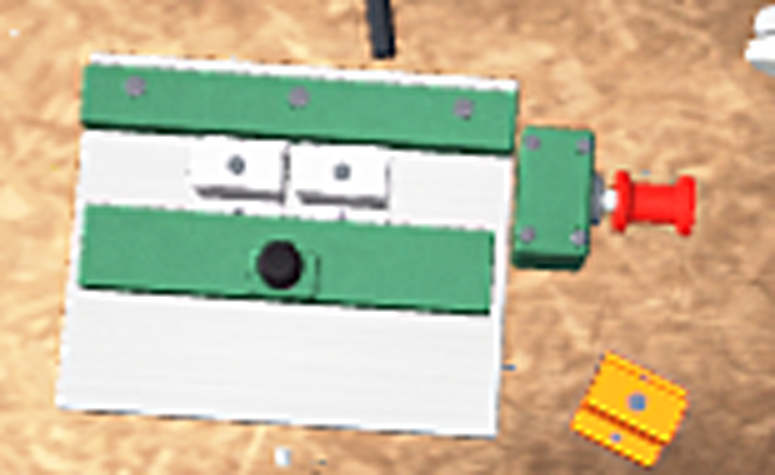

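```bash
cat > to.py <<'E'
import sys; from h import *
# usage: to.py world|vise x y z psi(deg)   (mm) -> twist total, then shift total in tool axes after the twist
V=np.array([551.5,83.]);YV=np.radians(-1.2)
f,x,y,z,psi=sys.argv[1],*map(float,sys.argv[2:6])
if f=="vise": x,y=V+np.array([[np.cos(YV),-np.sin(YV)],[np.sin(YV),np.cos(YV)]])@[x,y]; psi+=np.degrees(YV)
s=sense();M=R.from_rotvec(s["eef_rot"]).as_matrix();cur=np.degrees(np.arctan2(M[1,0],M[0,0]))
tw=(cur-psi+180)%360-180;p=np.radians(psi)
A=np.array([[np.cos(p),np.sin(p),0],[np.sin(p),-np.cos(p),0],[0,0,-1]])
d=np.array([x,y,z])-s["tcp_pos"]*1000
print("tcp",np.round(s["tcp_pos"]*1000,1),"psi %.1f"%cur,"goal",np.round([x,y,z],1),"gap %.1f"%(s["finger_gap"]*1000),"grip %.0f"%s["grip_force"],"F",np.round(s["force"],1))
print("twist %.3f (%.1f rows of .11)"%(tw/90,abs(tw)/9.9)," shift",np.round(A.T@d/80,3),"rows",np.round(max(abs(d))/50,1))
E
python3 to.py vise 0 -196 150 90
```

```text
tcp [ 276.2 -560.6  250.3] psi 26.2 goal [ 547.4 -113.   150. ] gap 85.4 grip 0 F [-1.   0.4  0.3]
twist -0.695 (6.3 rows of .11)  shift [5.666 3.272 1.254] rows 9.0
```

```bash
python3 -m inch '[[[0,0,0,-0.11,-1],[0,0,0,-0.11,-1],[0,0,0,-0.11,-1],[0,0,0,-0.11,-1],[0,0,0,-0.11,-1],[0,0,0,-0.11,-1],[0,0,0,-0.035,-1],[0.3,0.17,0,0,-1],[0.55,0.31,0,0,-1],[0.55,0.31,0.1,0,-1],[0.55,0.31,0.1,0,-1],[0.55,0.31,0.1,0,-1],[0.55,0.31,0.1,0,-1],[0.55,0.31,0.2,0,-1],[0.55,0.31,0.2,0,-1],[0.55,0.31,0.2,0,-1],[0.55,0.31,0.2,0,-1],[0.4,0.3,0.05,0,-1]]]' 60; python3 to.py vise 0 -196 42 90
```

```text
time: 3.35
tcp_pos: [0.547, -0.1122, 0.1494]
eef_rot: [-2.243, -2.198, 0.001]
force: [-0.4, -0.6, 0.5]
finger_gap: 0.0853
grip_force: 0.0
tcp [ 547.  -112.2  149.4] psi 88.8 goal [ 547.4 -113.    42. ] gap 85.3 grip 0 F [-0.4 -0.6  0.5]
twist 0.001 (0.0 rows of .11)  shift [-0.009  0.005  1.343] rows 2.1
```

```bash
python3 -m inch '[[[0,0,0.4,0,-1],[-0.01,0,0.4,0,-1],[0,0,0.4,0,-1],[0,0,0.15,0,-1],[0,0,0,0,-0.2],[0,0,0,0,0.3],[0,0,0,0,1],[0,0,0,0,1],[0,0,0,0,1],[0,0,0,0,1]]]' 50; python3 to.py vise 0 -221 42 90
```

```text
time: 4.6
tcp_pos: [0.5495, -0.1153, 0.0438]
eef_rot: [2.241, 2.194, 0.007]
force: [13.9, -1.0, -1.6]
finger_gap: 0.0204
grip_force: 50.1
tcp [ 549.5 -115.3   43.8] psi 88.8 goal [ 546.9 -138.    42. ] gap 20.4 grip 50 F [13.9 -1.  -1.6]
twist -0.000 (0.0 rows of .11)  shift [-0.284 -0.026  0.023] rows 0.5
```

```bash
python3 -m inch '[[[0,0.03,0,0,1],[-0.06,0,0,0,1],[-0.07,0,0,0,1],[-0.07,0,0,0,1],[-0.07,0,0,0,1],[-0.07,0,0,0,1],[0,0,0,0,1],[0,0,0,0,1]]]'; python3 to.py vise 0 -221 42 90
```

```text
time: 5.6
tcp_pos: [0.5493, -0.1419, 0.0435]
eef_rot: [2.244, 2.197, 0.002]
force: [-1.4, 3.3, 12.0]
finger_gap: 0.0201
grip_force: 51.5
tcp [ 549.3 -141.9   43.5] psi 88.8 goal [ 546.9 -138.    42. ] gap 20.1 grip 52 F [-1.4  3.3 12. ]
twist -0.000 (0.0 rows of .11)  shift [ 0.049 -0.031  0.019] rows 0.1
```

```bash
python3 -m inch '[[[0,0,0,0,0.6],[0,0,0,0,-0.3],[0,0,0,0,-1],[0,0,0,0,-1],[0,0,-0.3,0,-1],[0,0,-0.5,0,-1],[0,0,-0.6,0,-1],[0,0,-0.4,0,-1],[0,0,0,0.11,-1],[0,0,0,0.11,-1],[0,0,0,0.11,-1],[0,0,0,0.11,-1],[0,0,0,0.11,-1],[0,0,0,0.11,-1],[0,0,0,0.11,-1],[0,0,0,0.11,-1],[0,0,0,0.11,-1]]]'; sed -i 's/V=np.array.*;YV/V=np.array([552.5,82.]);YV/' to.py; python3 to.py vise -52 0 150 0
python3 - <<'E'
from h import *
from seg import rect
im=snap('top','top2.png')
print(find('top','rod_knob'),find('top','jaw_handle'))
print('knob',rect(im,'top',(0,170,120),(6,255,255),.040,(300,220,365,250)))
E
```

```text
time: 7.72
tcp_pos: [0.5483, -0.1424, 0.1862]
eef_rot: [-3.141, 0.018, 0.0]
force: [0.3, 1.0, -0.7]
finger_gap: 0.0854
grip_force: 0.0
tcp [ 548.3 -142.4  186.2] psi -0.6 goal [500.5  83.1 150. ] gap 85.4 grip 0 F [ 0.3  1.  -0.7]
twist 0.006 (0.1 rows of .11)  shift [-0.656 -2.805  0.453] rows 4.5
[([546, -136, 37], 0.58)] [([500, 84, 79], 0.78)]
knob [549.2, -124.7, 30.3, 13.5, 1.5]
```

```bash
python3 -m inch '[[[-0.1,-0.45,0,0,-1],[-0.12,-0.55,0,0,-1],[-0.12,-0.55,0,0,-1],[-0.12,-0.55,0.1,0,-1],[-0.12,-0.5,0.2,0,-1],[-0.07,-0.2,0.2,0,-1],[0,0,0.4,0,-1],[0,0,0.4,0,-1],[0,0,0,0,0],[0,0,0,0,0.5],[0,0,0,0,1],[0,0,0,0,1],[0,0,0,0,1]]]' 60; python3 to.py vise -52 0 82 0
```

```text
time: 9.5
tcp_pos: [0.4986, 0.0832, 0.0837]
eef_rot: [-3.14, 0.007, -0.004]
force: [-2.5, 6.4, 9.8]
finger_gap: 0.0218
grip_force: 58.6
tcp [498.6  83.2  83.7] psi -0.2 goal [500.5  83.1  82. ] gap 21.8 grip 59 F [-2.5  6.4  9.8]
twist 0.011 (0.1 rows of .11)  shift [0.024 0.001 0.022] rows 0.0
```

```bash
python3 -m inch '[[[-0.04,-0.002,0,0,1],[-0.08,-0.002,0,0,1],[-0.1,-0.002,0,0,1],[-0.1,-0.002,0,0,1],[-0.1,-0.002,0,0,1],[-0.1,-0.002,0,0,1],[-0.1,-0.002,0,0,1],[-0.1,0,0,0,1],[-0.06,0,0,0,1],[0,0,0,0,1],[0,0,0,0,1]]]'; python3 to.py vise -114 0 82 0
```

```text
time: 10.88
tcp_pos: [0.4362, 0.0844, 0.0837]
eef_rot: [-3.14, 0.007, -0.004]
force: [-2.8, 4.7, 14.6]
finger_gap: 0.0217
grip_force: 59.7
tcp [436.2  84.4  83.7] psi -0.3 goal [438.5  84.4  82. ] gap 21.7 grip 60 F [-2.8  4.7 14.6]
twist 0.011 (0.1 rows of .11)  shift [ 0.028 -0.001  0.021] rows 0.0
```

```bash
python3 -m inch '[[[0,0,0,0,0.5],[0,0,0,0,-0.3],[0,0,0,0,-1],[0,0,0,0,-1],[0,0,-0.3,0,-1],[0,0,-0.5,0,-1],[0,0,-0.6,0,-1],[0,0,0,-0.11,-1],[0,0,0,-0.11,-1],[0,0,0,-0.11,-1],[0,0,0,-0.11,-1],[0,0,0,-0.11,-1],[0,0,0,-0.11,-1],[0,0,0,-0.11,-1],[0,0,0,-0.11,-1],[0,0,0,-0.11,-1]]]'
python3 - <<'E'
from h import *
for px in ((237.6,228),(258.6,229.4)): print(np.round(plane('top',px,.071)*1000))
snap('scene','scene2.png'); print(find('scene','block_1'),find('scene','block_1',look_for),find('scene','tray'))
c=cv2.imread('pics/scene2.png')[170:300,200:400]; cv2.imwrite('pics/crop2.png',cv2.resize(c,None,fx=4,fy=4,interpolation=cv2.INTER_CUBIC))
E
python3 to.py vise 0 -30 150 90
```

```text
time: 12.88
tcp_pos: [0.4351, 0.0833, 0.1942]
eef_rot: [-2.239, -2.204, 0.0]
force: [-0.2, -0.3, 0.1]
finger_gap: 0.0855
grip_force: 0.0
[553. 109.  71.]
[551.  53.  71.]
[([436, -105, 1], 0.79), ([610, 389, 0], 0.78), ([548, 107, 15], 0.73), ([553, 48, 18], 0.47)] [([600, 395, 30], 0.73), ([539, 61, 52], 0.7), ([536, 120, 46], 0.59), ([429, -93, 31], 0.55)] [([484, -359, -2], 0.75)]
tcp [435.2  83.3 194.2] psi 88.5 goal [551.9  52.  150. ] gap 85.3 grip 0 F [ 0.7 -0.7 -0.2]
twist -0.003 (0.0 rows of .11)  shift [-0.361  1.466  0.553] rows 2.3
```

View pics/crop2.png

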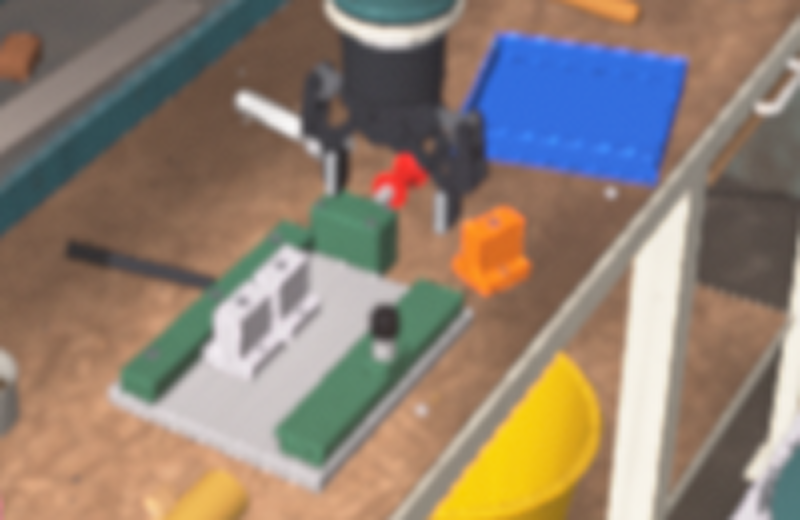

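```bash
python3 -m inch '[[[-0.05,0.2,0,0,-1],[-0.1,0.4,0,0,-1],[-0.1,0.4,0.1,0,-1],[-0.1,0.4,0.2,0,-1],[-0.01,0.066,0.3,0,-1],[0,0,0.35,0,-1],[0,0,0.4,0,-1],[0,0,0.3,0,-1],[0,0,0,0,0],[0,0,0,0,0.5],[0,0,0,0,1],[0,0,0,0,1],[0,0,0,0,1]]]' 80; python3 to.py world 552 52 62 88.8
```

```text
time: 14.7
tcp_pos: [0.5525, 0.0521, 0.0634]
eef_rot: [2.245, 2.196, 0.002]
force: [-0.6, -0.9, 6.6]
finger_gap: 0.0224
grip_force: 78.4
tcp [552.5  52.1  63.4] psi 88.8 goal [552.  52.  62.] gap 22.4 grip 78 F [-0.6 -0.9  6.6]
twist -0.000 (0.0 rows of .11)  shift [-0.002 -0.007  0.017] rows 0.0
```

```bash
python3 -m inch '[[[0,0,-0.1,0,1],[0,0,-0.2,0,1],[0,0,-0.35,0,1],[0,0,-0.35,0,1],[-0.1,0,0,0,1],[-0.3,-0.06,0,0,1],[-0.5,-0.08,0,0,1],[-0.5,-0.08,0,0,1],[-0.5,-0.08,0,0,1],[-0.5,-0.08,0,0,1],[-0.4,-0.06,0,0,1],[-0.1,0,0,0,1]]]'
cat > tr.py <<'E'
from h import *
from seg import rect
im=get_image('top'); print('tray',rect(im,'top',(105,150,80),(125,255,255),.032,(330,180,490,330)),find('top','tray'))
get_image('scene'); print(find('scene','tray'))
E
python3 tr.py; python3 to.py world 494 -399 140 104.3
```

```text
time: 16.2
tcp_pos: [0.5106, -0.1816, 0.1419]
eef_rot: [-2.248, -2.194, 0.002]
force: [0.2, 1.4, -1.3]
finger_gap: 0.0228
grip_force: 82.9
tray [497.6, -408.2, 188.4, 78.7, 13.3] [([484, -363, -1], 0.86), ([547, -139, 38], 0.46), ([514, -177, 95], 0.44)]
[([479, -362, -1], 0.69)]
tcp [ 511.8 -178.2  142.1] psi 88.8 goal [ 494. -399.  140.] gap 22.7 grip 83 F [ 0.9  1.  -1.6]
twist -0.172 (1.6 rows of .11)  shift [-2.62  -0.898  0.027] rows 4.4
```

```bash
python3 -m inch '[[[0,0,0,-0.086,1],[0,0,0,-0.086,1],[-0.2,-0.07,0,0,1],[-0.45,-0.15,0,0,1],[-0.5,-0.17,0,0,1],[-0.5,-0.17,0,0,1],[-0.5,-0.17,0,0,1],[-0.37,-0.13,0,0,1],[-0.1,-0.04,0,0,1],[0,0,0,0,1],[0,0,0,0,1]]]'; python3 to.py world 494 -399 53 104.3
```

```text
time: 17.77
tcp_pos: [0.494, -0.3987, 0.1423]
eef_rot: [-1.927, -2.48, -0.001]
force: [0.4, 0.2, -1.9]
finger_gap: 0.0225
grip_force: 82.9
tcp [ 494.  -398.7  142.3] psi 104.3 goal [ 494. -399.   53.] gap 22.5 grip 83 F [ 0.4  0.2 -1.9]
twist 0.000 (0.0 rows of .11)  shift [-0.004 -0.002  1.116] rows 1.8
```

```bash
python3 -m inch '[[[0,0,0.25,0,1],[0,0,0.3,0,1],[0,0,0.25,0,1],[0,0,0.15,0,1],[0,0,0.1,0,1],[0,0,0.04,0,1],[0,0,0.02,0,1],[0,0,0,0,1]]]'; python3 to.py world 494 -399 53 104.3
```

```text
time: 18.77
tcp_pos: [0.4937, -0.4001, 0.0538]
eef_rot: [1.928, 2.48, -0.0]
force: [-0.3, 0.1, -1.5]
finger_gap: 0.0226
grip_force: 82.9
tcp [ 493.7 -400.1   53.8] psi 104.3 goal [ 494. -399.   53.] gap 22.6 grip 83 F [-0.3  0.1 -1.5]
twist -0.000 (0.0 rows of .11)  shift [0.012 0.007 0.01 ] rows 0.0
```

```bash
python3 -m inch '[[[0,0,0.02,0,1],[0,0,0.01,0,1],[0,0,0,0,0.7],[0,0,0,0,0.3],[0,0,0,0,-0.2],[0,0,0,0,-0.2],[0,0,-0.3,0,-0.5],[0,0,-0.5,0,-1],[0,0,-0.5,0,-1],[0,0,-0.3,0.086,-1],[0.1,0.05,0,0.086,-1]]]'; python3 to.py world 552.5 109 142 88.8
```

```text
time: 20.15
tcp_pos: [0.4971, -0.3926, 0.1812]
eef_rot: [2.249, 2.189, 0.0]
force: [-0.1, -0.6, -1.7]
finger_gap: 0.0853
grip_force: 0.0
tcp [ 497.1 -392.6  181.2] psi 88.5 goal [552.5 109.  142. ] gap 85.3 grip 0 F [-0.1 -0.6 -1.7]
twist -0.004 (0.0 rows of .11)  shift [6.283 0.561 0.49 ] rows 10.0
```

```bash
python3 -m inch '[[[0.3,0.02,0,0,-1],[0.55,0.05,0,0,-1],[0.6,0.055,0,0,-1],[0.6,0.055,0,0,-1],[0.6,0.055,0,0,-1],[0.6,0.055,0,0,-1],[0.6,0.055,0,0,-1],[0.6,0.055,0,0,-1],[0.6,0.055,0,0,-1],[0.6,0.05,0.1,0,-1],[0.45,0.04,0.2,0,-1],[0.18,0.01,0.2,0,-1],[0,0,0,0,-1]]]'; python3 to.py world 552.5 109 63 88.8
python3 - <<'E'
from h import *
im=snap('scene','scene3.png')
print(find('scene','block_1',look_for),find('scene','block_1'))
c=im[150:300,180:420,::-1]; cv2.imwrite('pics/crop3.png',cv2.resize(c,None,fx=3.2,fy=3.2,interpolation=cv2.INTER_CUBIC))
E
python3 tr.py
```

```text
time: 21.78
tcp_pos: [0.5505, 0.1105, 0.1377]
eef_rot: [-2.24, -2.201, 0.003]
force: [0.6, -1.4, 0.4]
finger_gap: 0.0853
grip_force: 0.0
tcp [550.5 110.5 137.7] psi 89.0 goal [552.5 109.   63. ] gap 85.3 grip 0 F [ 0.6 -1.4  0.4]
twist 0.002 (0.0 rows of .11)  shift [-0.019  0.026  0.934] rows 1.5
[([430, -95, 28], 0.85), ([538, 122, 47], 0.71), ([600, 394, 29], 0.7), ([439, 104, 38], 0.51), ([484, -383, 30], 0.44)] [([491, -404, 3], 0.74), ([610, 387, -5], 0.65), ([454, 367, 50], 0.63), ([551, 107, 15], 0.51), ([439, -107, 2], 0.49)]
tray [484.3, -357.4, 188.6, 181.6, 14.3] [([482, -361, -3], 0.94)]
[([482, -359, -3], 0.63), ([543, -138, 40], 0.6)]
```

View pics/crop3.png

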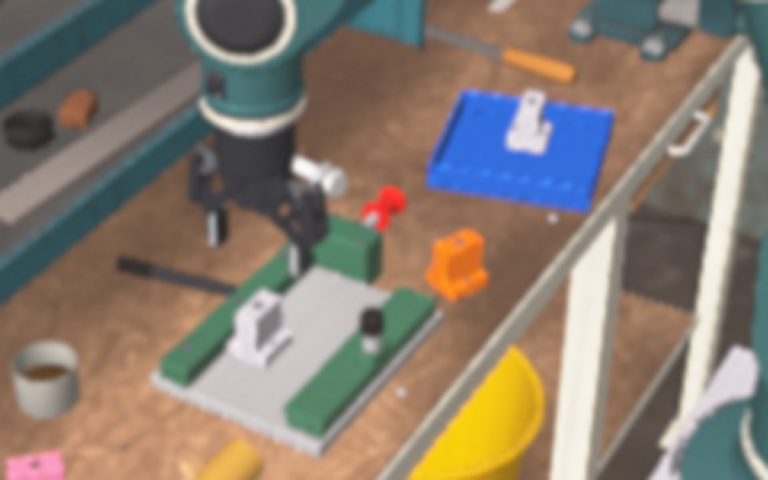

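Block one stands in the tray (crop px 530,125) and the other is still in the vise (260,325). I'll grip that one next.

```bash
python3 -m inch '[[[-0.02,0.025,0,0,-1],[0,0,0.3,0,-1],[0,0,0.3,0,-1],[0,0,0.25,0,-1],[0,0,0.08,0,-1],[0,0,0,0,0],[0,0,0,0,0.5],[0,0,0,0,1],[0,0,0,0,1],[0,0,0,0,1],[0,0,-0.1,0,1],[0,0,-0.2,0,1],[0,0,-0.35,0,1],[0,0,-0.35,0,1],[0,0,0,0,1]]]' 80; python3 to.py world 484 -280 140 88.8
```

```text
time: 24.0
tcp_pos: [0.5548, 0.1084, 0.1475]
eef_rot: [2.243, 2.196, 0.005]
force: [-0.1, -0.4, -2.4]
finger_gap: 0.0225
grip_force: 78.6
tcp [554.8 108.4 147.5] psi 88.8 goal [ 484. -280.  140.] gap 22.5 grip 79 F [-0.1 -0.4 -2.4]
twist -0.000 (0.0 rows of .11)  shift [-4.873 -0.784  0.093] rows 7.8
```

```bash
python3 -m inch '[[[-0.2,-0.03,0,0,1],[-0.45,-0.07,0,0,1],[-0.5,-0.08,0,0,1],[-0.5,-0.08,0,0,1],[-0.5,-0.08,0,0,1],[-0.5,-0.08,0,0,1],[-0.5,-0.08,0,0,1],[-0.5,-0.08,0,0,1],[-0.3,-0.05,0,-0.086,1],[-0.1,0,0,-0.086,1],[0,0,0,0,1]]]'; python3 to.py world 474 -317 53 104.3;python3 tr.py
```

```text
time: 25.38
tcp_pos: [0.4964, -0.2158, 0.1439]
eef_rot: [-1.931, -2.476, 0.001]
force: [0.1, 0.4, -1.3]
finger_gap: 0.0224
grip_force: 78.5
tcp [ 496.4 -215.8  143.9] psi 104.1 goal [ 474. -317.   53.] gap 22.4 grip 79 F [ 0.1  0.4 -1.3]
twist -0.002 (0.0 rows of .11)  shift [-1.157 -0.584  1.136] rows 2.0
tray [462.4, -442.5, 103.4, 28.7, 12.8] [([463, 360, 1], 0.69)]
[([481, -362, -3], 0.77)]
```

```bash
python3 -m inch '[[[-0.2,-0.1,0,0,1],[-0.4,-0.2,0,0,1],[-0.4,-0.2,0,0,1],[-0.157,-0.084,0.1,0,1],[0,0,0.25,0,1],[0,0,0.3,0,1],[0,0,0.25,0,1],[0,0,0.12,0,1],[0,0,0.08,0,1],[0,0,0.03,0,1],[0,0,0,0,1]]]'; python3 to.py world 474 -317 53 104.3
```

```text
time: 26.95
tcp_pos: [0.4753, -0.316, 0.0548]
eef_rot: [1.928, 2.479, 0.0]
force: [0.5, -0.7, -2.2]
finger_gap: 0.0226
grip_force: 78.6
tcp [ 475.3 -316.    54.8] psi 104.3 goal [ 474. -317.   53.] gap 22.6 grip 79 F [ 0.5 -0.7 -2.2]
twist -0.000 (0.0 rows of .11)  shift [-0.008 -0.019  0.022] rows 0.0
```

```bash
python3 -m inch '[[[0,0,0.02,0,1],[0,0,0.02,0,1],[0,0,0,0,0.7],[0,0,0,0,0.3],[0,0,0,0,-0.2],[0,0,0,0,-0.2],[0,0,-0.3,0,-0.5],[0,0,-0.5,0,-1],[0,0,-0.5,0,-1],[0,0,-0.3,0.08,-1],[0.1,0.05,0,0.08,-1]]]'; python3 to.py world 458 367 150 89.7
```

```text
time: 28.32
tcp_pos: [0.4785, -0.3084, 0.1809]
eef_rot: [2.228, 2.211, 0.001]
force: [0.3, -0.5, -0.3]
finger_gap: 0.0851
grip_force: 0.0
tcp [ 478.5 -308.4  180.9] psi 89.6 goal [458. 367. 150.] gap 85.1 grip 0 F [ 0.3 -0.5 -0.3]
twist -0.002 (0.0 rows of .11)  shift [ 8.441 -0.301  0.387] rows 13.5
```

```bash
python3 -m inch '[[[0.3,-0.01,0,0,-1],[0.55,-0.02,0,0,-1],[0.6,-0.02,0,0,-1],[0.6,-0.02,0,0,-1],[0.6,-0.02,0,0,-1],[0.6,-0.02,0,0,-1],[0.6,-0.02,0,0,-1],[0.6,-0.02,0,0,-1],[0.6,-0.02,0,0,-1],[0.6,-0.02,0,0,-1],[0.6,-0.02,0,0,-1],[0.6,-0.02,0,0,-1],[0.3,-0.02,0,0,-1],[0,0,0,0,-1]]]'
python3 - <<'E'
from h import *
from seg import rect
im=snap('top','top4.png'); print('bar',rect(im,'top',(18,120,150),(30,255,255),.05,(90,230,190,290)))
print(find('top','bar'),find('top','cradle'),find('top','bar',look_for))
get_image('scene'); print(find('scene','bar'),find('scene','cradle'),find('scene','bar',look_for))
c=im[190:310,80:460,::-1]; cv2.imwrite('pics/crop4.png',cv2.resize(c,None,fx=2.1,fy=2.1,interpolation=cv2.INTER_CUBIC))
E
python3 tr.py; python3 to.py world 458 367 150 89.7
```

```text
time: 30.08
tcp_pos: [0.4576, 0.267, 0.1787]
eef_rot: [-2.216, -2.225, 0.001]
force: [0.4, -0.8, -0.3]
finger_gap: 0.0853
grip_force: 0.0
tray [491.7, -371.3, 188.8, 181.9, 14.5] [([493, -377, 1], 0.6)]
[([490, -374, -4], 0.62)]
tcp [459.4 263.7 179. ] psi 89.8 goal [458. 367. 150.] gap 85.5 grip 0 F [-0.  -0.9  0.3]
twist 0.002 (0.0 rows of .11)  shift [ 1.291 -0.024  0.362] rows 2.1Traceback (most recent call last):
  File "<stdin>", line 3, in <module>
  File "seg.py", line 8, in rect
    pts=np.array([plane(c,p[0],z)[:2] for p in cs[k]],np.float32)*1000
                                               ~~^^^
IndexError: list index out of range
```

Run:
```python
from h import *
im=snap('scene','scene4.png')
print(find('scene','bar'),find('scene','cradle'),find('scene','bar',look_for))
im2=snap('top','top5.png')
a=cv2.resize(im[160:360,170:440,::-1],(540,400)); b=cv2.resize(im2[200:310,350:460,::-1],(250,250)); b=cv2.copyMakeBorder(b,0,150,0,0,cv2.BORDER_CONSTANT)
cv2.imwrite('pics/crop4.png',np.hstack([a,b]))
```

```text
[([455, 364, 52], 0.59)] [([454, 358, 0], 0.85)] [([444, 384, 64], 0.55)]
```

View pics/crop4.png

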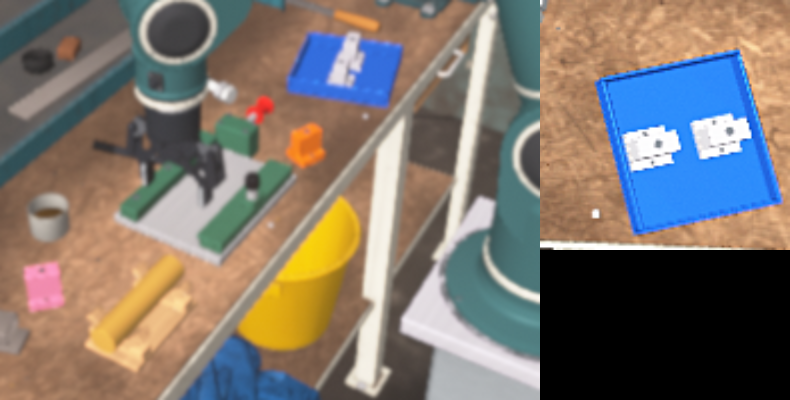

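Both blocks stand on the floor of the tray, which was nudged earlier. The bar lies in its cradle, so I'll grip it.

```bash
python3 -m inch '[[[0.3,0,0,0,-1],[0.5,-0.01,0,0,-1],[0.4,-0.01,0,0,-1],[0.09,0,0.2,0,-1],[0,0,0.4,0,-1],[0,0,0.45,0,-1],[0,0,0.35,0,-1],[0,0,0.22,0,-1],[0,0,0,0,-1]]]' 100; python3 to.py world 457 367 49 89.7
```

```text
time: 31.7
tcp_pos: [0.4577, 0.3671, 0.0485]
eef_rot: [-2.224, -2.218, 0.003]
force: [-0.2, 0.2, -0.4]
finger_gap: 0.0851
grip_force: 0.0
tcp [457.7 367.1  48.5] psi 89.8 goal [457. 367.  49.] gap 85.1 grip 0 F [-0.2  0.2 -0.4]
twist 0.002 (0.0 rows of .11)  shift [-0.001 -0.008 -0.006] rows 0.0
```

```bash
python3 -m inch '[[[0,0,0,0,-0.4],[0,0,0,0,0],[0,0,0,0,0.4],[0,0,0,0,1],[0,0,0,0,1],[0,0,0,0,1],[0,0,-0.1,0,1],[0,0,-0.2,0,1],[0,0,-0.3,0,1],[0,0,-0.4,0,1],[0,0,-0.2,0,1],[0,0,0,0,1]]]'; python3 to.py vise -30 0 150 90
```

```text
time: 33.2
tcp_pos: [0.4585, 0.368, 0.1465]
eef_rot: [2.224, 2.218, 0.003]
force: [0.0, -0.2, -4.1]
finger_gap: 0.0394
grip_force: 101.1
tcp [458.5 368.  146.5] psi 89.9 goal [522.5  82.6 150. ] gap 39.4 grip 101 F [ 0.  -0.2 -4.1]
twist 0.012 (0.1 rows of .11)  shift [-3.55   0.875 -0.043] rows 5.7
```

```bash
python3 -m inch '[[[-0.2,0.05,0,0.012,1],[-0.4,0.1,0,0,1],[-0.45,0.11,0,0,1],[-0.45,0.11,0,0,1],[-0.45,0.11,0,0,1],[-0.45,0.11,0,0,1],[-0.45,0.11,0,0,1],[-0.4,0.1,0,0,1],[-0.2,0.06,0,0,1],[-0.1,0.015,0,0,1],[0,0,0,0,1],[0,0,0,0,1]]]'; python3 to.py vise -30 0 50 90
python3 - <<'E'
from h import *
s=sense(); print(s['torque'],s['force'])
im=snap('scene','scene5.png'); print(find('scene','bar'),find('scene','bar',look_for))
im2=snap('top','top6.png');print(find('top','bar'))
cv2.imwrite('pics/crop5.png',cv2.resize(im[150:300,180:380,::-1],(800,600)))
E
```

```text
time: 34.7
tcp_pos: [0.522, 0.0836, 0.1454]
eef_rot: [-2.243, -2.199, -0.0]
force: [0.0, 0.9, -4.2]
finger_gap: 0.0398
grip_force: 101.1
tcp [522.   83.6 145.4] psi 88.9 goal [522.5  82.6  50. ] gap 39.8 grip 101 F [ 0.   0.9 -4.2]
twist 0.001 (0.0 rows of .11)  shift [-0.012  0.006  1.193] rows 1.9
[0.00205041 0.01227503 0.04967352] [ 0.03665787  0.87094576 -4.22393489]
[([517, 83, 143], 0.76)] [([435, 102, 40], 0.64), ([509, 137, 156], 0.6)]
[]
```

View pics/crop5.png

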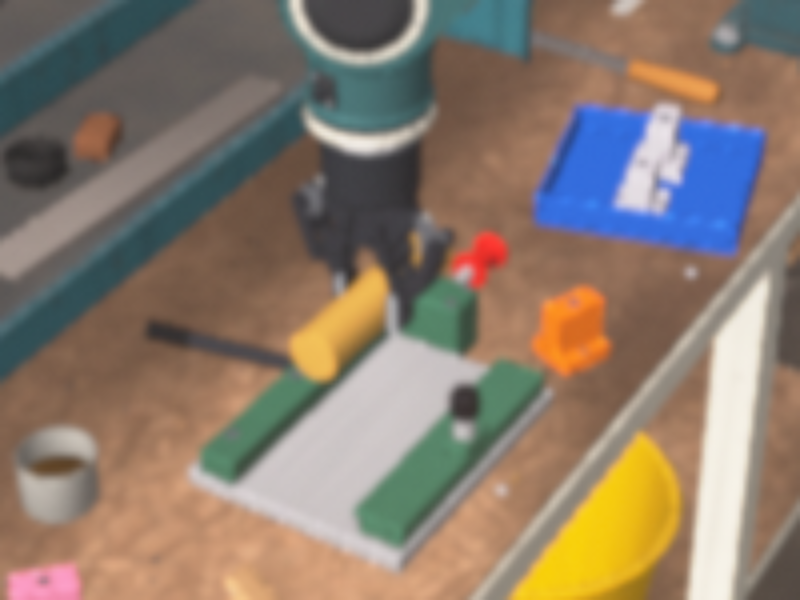

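```bash
python3 -m inch '[[[-0.01,0,0.2,0,1],[0,0,0.3,0,1],[0,0,0.3,0,1],[0,0,0.25,0,1],[0,0,0.15,0,1],[0,0,0.08,0,1],[0,0,0.05,0,1],[0,0,0,0,1],[0,0,0,0,1]]]'; python3 to.py vise -30 0 37 90
```

```text
time: 36.08
tcp_pos: [0.5226, 0.0817, 0.0395]
eef_rot: [2.245, 2.197, 0.001]
force: [0.2, -0.4, -3.1]
finger_gap: 0.0399
grip_force: 101.2
tcp [522.6  81.7  39.5] psi 88.8 goal [522.5  82.6  37. ] gap 39.9 grip 101 F [ 0.2 -0.4 -3.1]
twist -0.000 (0.0 rows of .11)  shift [ 0.012 -0.001  0.031] rows 0.1
```

```bash
python3 -m inch '[[[0,0,0.01,0,1],[0,0,0.01,0,1],[0,0,0.01,0,1],[0,0,0,0,1],[0,0,0,0,1]]]'; python3 to.py vise -30 0 37 90
```

```text
time: 36.7
tcp_pos: [0.5224, 0.0817, 0.0376]
eef_rot: [2.245, 2.197, -0.0]
force: [-7.4, -1.7, 21.2]
finger_gap: 0.0396
grip_force: 104.4
tcp [522.4  81.7  37.6] psi 88.8 goal [522.5  82.6  37. ] gap 39.6 grip 104 F [-7.4 -1.7 21.2]
twist -0.000 (0.0 rows of .11)  shift [0.012 0.001 0.008] rows 0.0
```

```bash
python3 -m inch '[[[0,0,-0.01,0,0.2],[0,0,0,0,-0.1],[0,0,0,0,-0.3],[0,0,0,0,-0.3],[0,0,0,0,-0.3]]]'; python3 to.py vise -30 0 37 90
```

```text
time: 37.33
tcp_pos: [0.5223, 0.0817, 0.0374]
eef_rot: [-2.245, -2.198, -0.0]
force: [-0.1, -1.2, 0.1]
finger_gap: 0.0552
grip_force: 0.0
tcp [522.3  81.7  37.4] psi 88.8 goal [522.5  82.6  37. ] gap 55.2 grip 0 F [-0.1 -1.2  0.1]
twist -0.000 (0.0 rows of .11)  shift [0.012 0.002 0.006] rows 0.0
```

```bash
python3 -m inch '[[[0,0,-0.2,0,-0.3],[0,0,-0.4,0,-0.3],[0,0,-0.5,0,-1],[0,0,-0.3,0,-1],[0,0,0,0.11,-1],[0,0,0,0.11,-1],[0,0,0,0.11,-1],[0,0,0,0.11,-1],[0,0,0,0.11,-1],[0,0,0,0.11,-1],[0,0,0,0.11,-1],[0,0,0,0.11,-1],[0,0,0,0.11,-1],[-0.3,0,0,0,-1],[-0.5,0,0,0,-1],[-0.26,0,0,0,-1],[0,0,0,0,-1]]]'; python3 to.py world 436.2 84.4 83.7 -1.2
python3 - <<'E'
from h import *
im=snap('scene','scene6.png'); print(find('scene','bar'),find('scene','jaw_handle'),find('scene','rod_knob'))
cv2.imwrite('pics/crop6.png',cv2.resize(im[150:300,180:380,::-1],(800,600)))
E
```

```text
time: 39.45
tcp_pos: [0.4367, 0.0823, 0.1505]
eef_rot: [-3.141, 0.008, -0.001]
force: [0.1, -0.2, -0.0]
finger_gap: 0.0853
grip_force: 0.0
tcp [436.7  82.3 150.5] psi -0.3 goal [436.2  84.4  83.7] gap 85.3 grip 0 F [ 0.1 -0.2 -0. ]
twist 0.010 (0.1 rows of .11)  shift [-0.007 -0.026  0.836] rows 1.3
[([518, 79, 37], 0.79)] [([438, 87, 80], 0.73)] []
```

View pics/crop6.png

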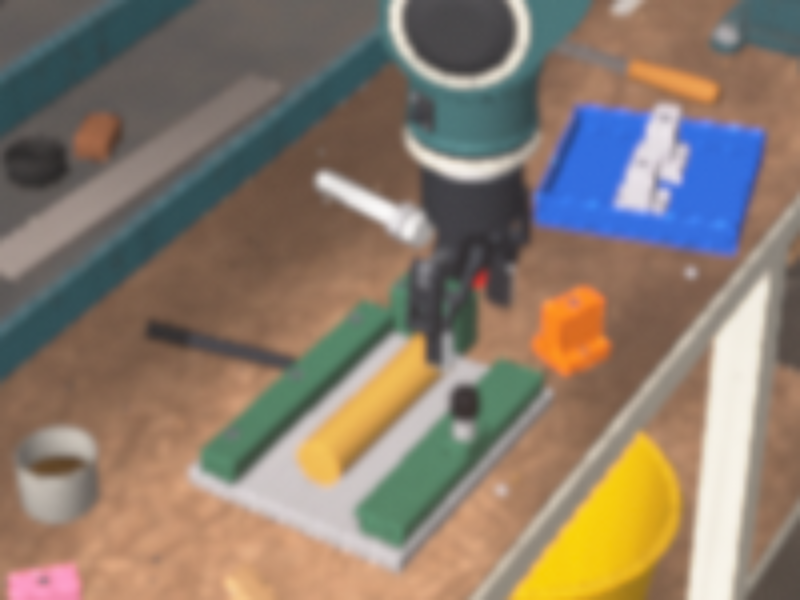

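The bar lies on the bed, parallel to the jaws. Next I'll grip the handle and close the jaw.

```bash
python3 -m inch '[[[0,-0.02,0.3,0,-1],[0,0,0.3,0,-1],[0,0,0.22,0,-1],[0,0,0,0,0],[0,0,0,0,0.5],[0,0,0,0,1],[0,0,0,0,1],[0,0,0,0,1],[0.04,0,0,0,1],[0.07,0.002,0,0,1],[0.08,0.002,0,0,1],[0.08,0.002,0,0,1],[0.08,0.002,0,0,1],[0.08,0.002,0,0,1],[0.08,0.002,0,0,1],[0.08,0.002,0,0,1],[0,0,0,0,1]]]' 60; python3 to.py world 498.6 83.2 83.7 -1.2
```

```text
time: 41.78
tcp_pos: [0.4859, 0.0834, 0.0848]
eef_rot: [-3.14, 0.008, -0.004]
force: [2.5, 6.1, 4.0]
finger_gap: 0.022
grip_force: 58.7
tcp [485.9  83.4  84.8] psi -0.3 goal [498.6  83.2  83.7] gap 22.0 grip 59 F [2.5 6.1 4. ]
twist 0.010 (0.1 rows of .11)  shift [ 0.158 -0.     0.014] rows 0.3
```

```bash
python3 -m inch '[[[0.05,0,0,0,1],[0.05,0,0,0,1],[0.04,0,0,0,1],[0.02,0,0,0,1],[0,0,0,0,1],[0,0,0,0,1]]]'; python3 to.py world 498.6 83.2 83.7 -1.2
```

```text
time: 42.52
tcp_pos: [0.4982, 0.0832, 0.0848]
eef_rot: [-3.14, 0.008, -0.003]
force: [-0.6, 5.1, 5.7]
finger_gap: 0.0217
grip_force: 59.0
tcp [498.2  83.2  84.8] psi -0.3 goal [498.6  83.2  83.7] gap 21.7 grip 59 F [-0.6  5.1  5.7]
twist 0.010 (0.1 rows of .11)  shift [0.005 0.    0.014] rows 0.0
```

```bash
python3 -m inch '[[[0.02,0,0,0,1],[0.015,0,0,0,1],[0,0,0,0,1],[0,0,0,0,1]]]'; python3 to.py world 498.6 83.2 83.7 -1.2
```

```text
time: 43.02
tcp_pos: [0.5009, 0.0832, 0.0848]
eef_rot: [-3.14, 0.008, -0.003]
force: [-0.8, 4.4, 7.3]
finger_gap: 0.0215
grip_force: 59.1
tcp [500.9  83.2  84.8] psi -0.3 goal [498.6  83.2  83.7] gap 21.5 grip 59 F [-0.8  4.4  7.3]
twist 0.010 (0.1 rows of .11)  shift [-0.029  0.001  0.014] rows 0.0
```

```bash
python3 -m inch '[[[0.02,0,0,0,1],[0.02,0,0,0,1],[0.02,0,0,0,1],[0,0,0,0,1],[0,0,0,0,1]]]'; python3 to.py world 498.6 83.2 83.7 -1.2
python3 - <<'E'
from h import *
get_image('scene'); print(find('scene','jaw_handle'),find('scene','bar'))
im=snap('scene','scene7.png');cv2.imwrite('pics/crop7.png',cv2.resize(im[180:300,200:360,::-1],(800,600),interpolation=cv2.INTER_CUBIC))
E
```

```text
time: 43.65
tcp_pos: [0.5013, 0.0832, 0.0846]
eef_rot: [3.141, -0.007, -0.011]
force: [-38.6, 3.9, 43.8]
finger_gap: 0.022
grip_force: 63.0
tcp [501.3  83.2  84.6] psi -0.2 goal [498.6  83.2  83.7] gap 22.0 grip 63 F [-38.6   3.9  43.8]
twist 0.011 (0.1 rows of .11)  shift [-0.034  0.001  0.011] rows 0.1
[([503, 85, 77], 0.92), ([551, 84, 34], 0.66)] [([478, -330, 6], 0.73), ([550, 79, 37], 0.68)]
```

View pics/crop7.png

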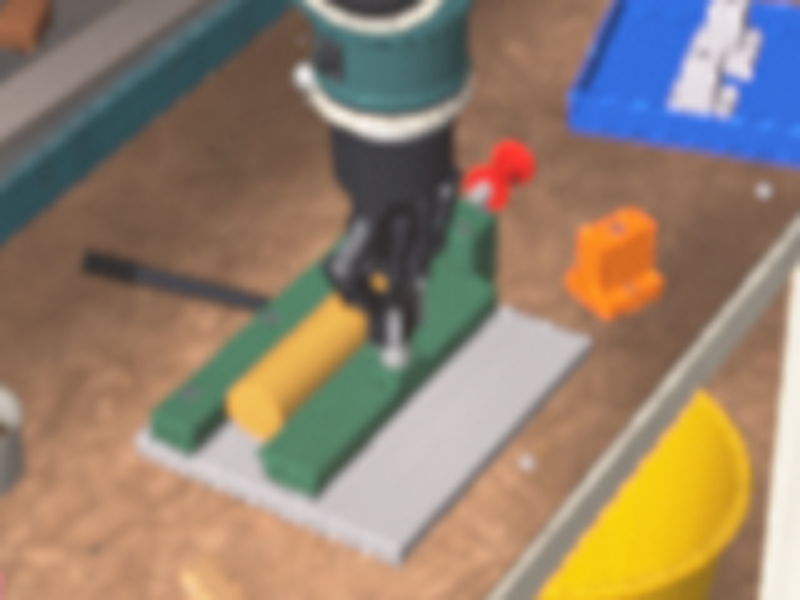

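```bash
python3 -m inch '[[[-0.05,0,0,0,1],[0,0,0,0,0.5],[0,0,0,0,-0.3],[0,0,0,0,-1],[0,0,0,0,-1],[0,0,-0.3,0,-1],[0,0,-0.5,0,-1],[0,0,-0.5,0,-1],[0,0,0,-0.11,-1],[0,0,0,-0.11,-1],[0,0,0,-0.11,-1],[0,0,0,-0.11,-1],[0,0,0,-0.11,-1],[0,0,0,-0.11,-1],[0,0,0,-0.11,-1],[0,0,0,-0.11,-1],[0,0,0,-0.11,-1],[0,0,0,0,-1]]]'; python3 to.py world 549.4 -140.3 150 88.8;python3 - <<'E'
from h import *
get_image('scene'); print(find('scene','jaw_handle'),find('scene','rod_knob'))
E
```

```text
time: 46.1
tcp_pos: [0.5011, 0.082, 0.1878]
eef_rot: [-2.246, -2.196, 0.0]
force: [-0.8, -0.9, -0.6]
finger_gap: 0.0856
grip_force: 0.0
tcp [501.1  82.  187.8] psi 88.7 goal [ 549.4 -140.3  150. ] gap 85.6 grip 0 F [-0.8 -0.9 -0.6]
twist -0.001 (0.0 rows of .11)  shift [-2.766  0.662  0.473] rows 4.4
[([499, 85, 82], 0.74)] [([544, -142, 42], 0.5)]
```

```bash
python3 -m inch '[[[-0.3,0.07,0,0,-1],[-0.5,0.12,0,0,-1],[-0.5,0.12,0,0,-1],[-0.5,0.12,0.1,0,-1],[-0.5,0.12,0.1,0,-1],[-0.35,0.08,0.1,0,-1],[-0.116,0.032,0.17,0,-1],[0,0,0,0,-1],[0,0,0,0,-1]]]' 50; python3 to.py world 549.4 -140.3 43 88.8
```

```text
time: 47.38
tcp_pos: [0.5494, -0.1386, 0.1505]
eef_rot: [-2.243, -2.199, -0.0]
force: [-0.2, 0.3, -0.7]
finger_gap: 0.0854
grip_force: 0.0
tcp [ 549.4 -138.6  150.5] psi 88.8 goal [ 549.4 -140.3   43. ] gap 85.4 grip 0 F [-0.2  0.3 -0.7]
twist 0.000 (0.0 rows of .11)  shift [-0.021  0.     1.343] rows 2.1
```

```bash
python3 -m inch '[[[-0.02,0,0.4,0,-1],[0,0,0.4,0,-1],[0,0,0.4,0,-1],[0,0,0.14,0,-1],[0,0,0,0,-0.2],[0,0,0,0,0.3],[0,0,0,0,1],[0,0,0,0,1],[0,0,0,0,1],[0,0,0,0,1]]]' 50; python3 to.py world 549.4 -115.3 43 88.8
```

```text
time: 48.62
tcp_pos: [0.5494, -0.1418, 0.0439]
eef_rot: [2.245, 2.197, -0.0]
force: [-5.0, 1.2, 11.7]
finger_gap: 0.0207
grip_force: 48.4
tcp [ 549.4 -141.8   43.9] psi 88.8 goal [ 549.4 -115.3   43. ] gap 20.7 grip 48 F [-5.   1.2 11.7]
twist -0.000 (0.0 rows of .11)  shift [ 0.331 -0.007  0.011] rows 0.5
```

```bash
python3 -m inch '[[[0.05,0,0,0,1],[0.06,0,0,0,1],[0.06,0,0,0,1],[0.06,0,0,0,1],[0.06,0,0,0,1],[0.05,0,0,0,1],[0,0,0,0,1],[0,0,0,0,1]]]'; python3 to.py world 549.4 -115.3 43 88.8
```

```text
time: 49.62
tcp_pos: [0.5498, -0.1164, 0.0439]
eef_rot: [2.245, 2.195, -0.002]
force: [-5.2, -10.2, 10.9]
finger_gap: 0.0203
grip_force: 48.5
tcp [ 549.8 -116.4   43.9] psi 88.7 goal [ 549.4 -115.3   43. ] gap 20.3 grip 49 F [ -5.2 -10.2  10.9]
twist -0.001 (0.0 rows of .11)  shift [ 0.014 -0.006  0.012] rows 0.0
```

```bash
python3 -m inch '[[[0.02,0,0,0,1],[0.015,0,0,0,1],[0,0,0,0,1]]]'; python3 -m inch '[[[-0.02,0,0,0,0.5],[0,0,0,0,-0.3],[0,0,0,0,-1],[0,0,0,0,-1],[0,0,-0.3,0,-1],[0,0,-0.5,0,-1],[0,0,-0.6,0,-1],[0,0,-0.3,0,-1],[-0.3,-0.2,0,0,-1],[-0.5,-0.4,0,0,-1],[-0.5,-0.4,0,0,-1],[-0.5,-0.4,0,0,-1],[-0.5,-0.4,0,0,-1],[-0.5,-0.4,0,0,-1],[-0.5,-0.3,0,0,-1],[-0.5,0,0,0,-1],[0,0,0,0,-1]]]'
python3 - <<'E'
from h import *
im=snap('top','top8.png'); print(find('top','rod_knob'),find('top','jaw_handle'),find('top','tray'),find('top','bar'))
im2=snap('scene','scene8.png'); print(find('scene','rod_knob'),find('scene','bar'),find('scene','block_1'))
print([ (l,find('top',l)[:1]) for l in ('grease_tin','hex_bolt','marker_pen')])
a=cv2.resize(im[180:330,190:470,::-1],(784,420)); cv2.imwrite('pics/f1.png',a)
cv2.imwrite('pics/f2.png',cv2.resize(im2[150:300,200:400,::-1],(800,600),interpolation=cv2.INTER_CUBIC))
E
```

```text
time: 50.0
tcp_pos: [0.5498, -0.1162, 0.044]
eef_rot: [2.246, 2.191, -0.005]
force: [-3.9, -24.1, 9.3]
finger_gap: 0.0205
grip_force: 48.5
time: 52.12
tcp_pos: [0.3426, -0.4153, 0.1789]
eef_rot: [2.248, 2.194, -0.001]
force: [-0.1, -0.1, 0.0]
finger_gap: 0.0852
grip_force: 0.0
[([547, -114, 36], 0.69)] [([504, 83, 81], 0.76), ([460, 358, -1], 0.39)] [([491, -376, -3], 0.94)] [([558, 79, 35], 0.58)]
[([544, -114, 43], 0.44)] [([551, 81, 37], 0.85), ([551, 85, 1], 0.51)] [([609, 387, -4], 0.87), ([433, -105, -1], 0.73), ([478, -331, 7], 0.55), ([499, -417, 5], 0.47)]
[('grease_tin', [([701, 269, 1], 0.93)]), ('hex_bolt', [([700, -203, -4], 0.59)]), ('marker_pen', [([704, 43, -4], 0.51)])]
```

View pics/f1.png

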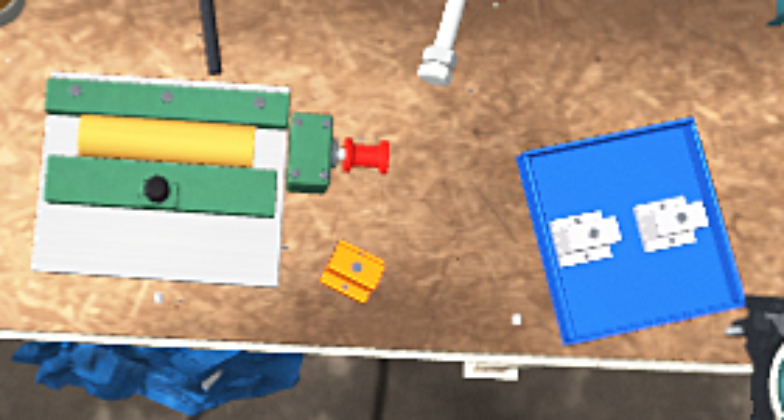

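View pics/f2.png

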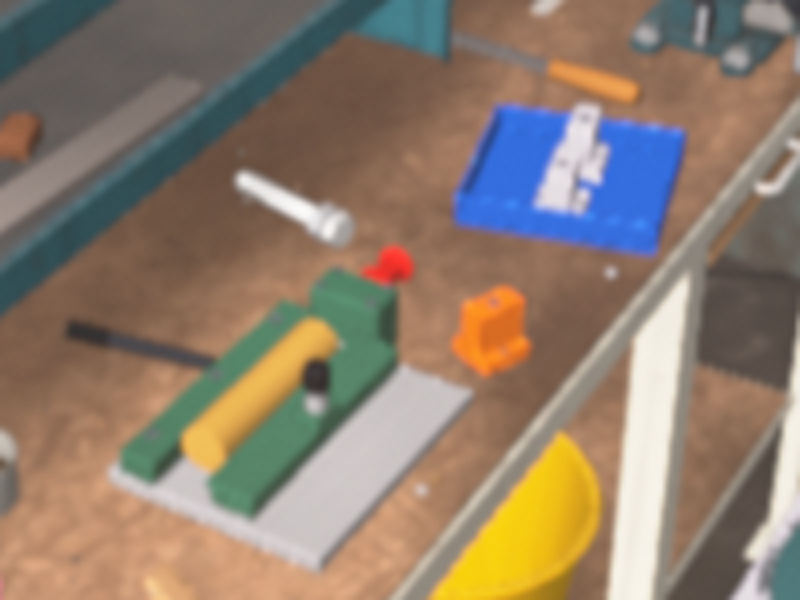

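The pictures show the bar clamped between the closed jaws, the rod home with its knob back at the starting spot, and both blocks standing in the tray. The tin, bolt and pen are where they were.

```bash
python3 -c "from rig import *; print(sign_off())"
```

```text
the job is handed in; nothing more can be done
None
```

The job is handed in: both blocks stand in the tray, the bar is clamped in the fully closed vise, the lock rod is fully home, and the tin, bolt and pen were left untouched.

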